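Level the pouring shelf with its screw foot

TASK

Stand the spirit level lengthwise on the low steel pouring shelf, let go of it, and turn the black knob of the shelf's screw foot until the bubble sits midway between the two lines of the vial. Then press down on the top of the level with your fingers, about as hard as the weight of a full one-litre jug, and finish like that, still pressing, with the bubble centred. Leave the other things on the counter where they are.

Things in the scene. Friction and masses are not known exactly. Their poses are not given: they have to be found in the camera images.
- level: Spirit level: plain aluminium bar with black end caps, 180 mm long (x axis), 24 mm wide (y), 52 mm high (z), about 0.36 kg, at first standing on its working face on the counter. Origin: centre of the underside. A clear block with the vial, read from above, takes up the middle 68 mm; it is flush with the bar all round. The top may be pressed on and the sides gripped anywhere.
- vial (a point): Middle of the level's top face, 52 mm above its underside; axes as level.
- bubble (a joint): How far the pale 17 mm bubble stands from the middle between the two black lines (21 mm apart), in rad on a 23 mm arc (0.1 is 2.3 mm), positive towards the level's own +x end. It goes to the higher end: 0.08, 0.18 and 0.29 for a slope of 1.7, 4.5 and 10 mrad along the level, and settles in 1 to 1.5 s once the level stands still.
- bubble_mid (a point): Middle of the bubble, 20 mm above the underside of the level when centred; its x in the frame of level is 0 when the bubble is centred.
- deck: Pouring shelf: stainless drain plate 340 mm long (x) by 140 mm wide (y) on two plain feet at one end and a screw foot at the other; flat top 65 mm above the counter. It does not slide; only the screw foot tips it. x points along it to the screw foot. Origin: between the plain feet, 55 mm below the top; the screw foot's axis is at x = 0.260, y = 0. At first the screw-foot end is 1 to 3 mm too low.
- deck_mid (a point): Middle of the shelf's top face, 130 mm from the origin of deck along its x; axes as deck. Some 45 mm from here towards the plain feet is a good middle for the level; it then stays clear of the knob.
- knob (a point): Screw foot's knob: round, knurled, black, 44 mm across, grip 19 mm high from 92 to 111 mm above the counter, 27 mm free below it. This point: on its upright axis, 102 mm up. Turned clockwise seen from above it raises that end 1.9 mm (7.3 mrad of slope) per rad, and the bubble moves towards the knob. It keeps its height, turns stiffly (0.1 N m), stays as left; 0.6 to 1.4 rad are needed.
- jug: Bystander: glass jug with a handle, 190 mm high, 120 mm across. Origin: centre of the underside.
- detergent: Bystander: white bottle with red cap, 210 mm high, 64 mm across. Origin: centre of the underside.
- glass: Bystander: beer glass, 140 mm high, 72 mm across the rim. Origin: centre of the underside.
- clip: Bystander: blue plastic keg clip, a ring with two lugs, 80 mm over all, 16 mm high. Origin: centre of the underside.
- spanner: Bystander: steel spanner, 170 mm long, lying.
- brush: Bystander: cleaning brush, 220 mm long, lying.
- nozzle: Bystander: steel tap nozzle, 32 mm across, 50 mm high, standing. Origin: centre of the underside.
Mind the look-alikes: they are no part of the job. What is shaped like the level but blue or pink is not meant.

How it is judged:
By the outcome, as a careful person would: the job done as asked, in the order asked, and still so for the second after the job is handed in, while the arm keeps its last pose, push and grip.
It also fails if it takes over 64 s, if anything falls off the work surface, if the arm or the gripper's body presses on something with over 40 N, if the wrist force passes 120 N, or if a joint passes its speed limit or range.

ROBOT

A 7-joint arm with a two-finger parallel gripper is mounted at the origin on the work surface. World frame = base frame: x ahead of the robot, y to its left, z up, the work surface at z = 0. Lengths are in m, angles in rad, forces in N, time in s.
With the tool pointing down it reaches from about 0.4 to 0.875 m from the base axis. Payload 19.3 kg.
Tool frame: the origin (TCP) lies at the very end of the fingers, on their centre line; the grasp point (between the pads) lies bot.grasp_offset behind it (bot.grasp_offset is the distance from the TCP to the grasp point, in m); z points along the fingers, y is the direction in which the jaws open and shut (so a half turn about z gives the same grasp; the last joint's range is limited). The gripper opens to 85 mm and grips with 20 to 120 N. Pads are 22 mm wide; open, the fingers measure 114 mm over their backs; the gripper's body (76 mm by 85 mm) begins 54 mm behind the grasp point. The pads swing forward as they close: fully open they stand 13 mm farther back than shut.
Start: joints at [1.097, 0.521, -0.036, 1.599, 0.021, 1.021, -0.113], TCP at [0.246, -0.575, 0.231] pointing down, gripper open.
Joint ranges: [-2.91, 2.91], [-0.3, 2.13], [-1.5, 1.42], [0.17, 2.43], [-1.26, 4.41], [0.16, 1.93], [-2.52, 2.52]. Speed limits (rad/s): [1.89, 1.89, 2.39, 2.39, 3.01, 3.01, 3.01].

INTERFACE

Orientations are given as [roll, pitch, yaw] about the fixed x, y, z axes, in that order (R = Rz(yaw) Ry(pitch) Rx(roll)).
In Python, from workcell import bot gives the robot as it stands. The module is installed in compiled form; this text tells all that it offers.
- The arm moves only by the shell command python3 -m handwheel 'ROWS' [OPENING] [FORCE]. ROWS is JSON, a list of rows, each a list of 6 numbers: the shift along the tool's x, y, z as a fraction of full scale, then the turn, a rotation vector about the tool's x, y, z as a fraction of full scale. In form: [[x, y, z, rx, ry, rz], ...]. A call has 1 to 8 rows; each row shifts and turns the commanded pose from where the row before left it, along the tool's axes as they then stand; what a row does not reach is not made up. Full scale, the value 1, is 0.025 m for a shift and 360 degrees for a turn. A row lasts 1/8 s, in which the tool goes at most 62.5 mm and 10.7 degrees, less where a joint would pass 70% of its speed; a pose out of reach is approached as far as the arm can. A call with a number of a shift or a turn outside -1 to 1 is refused whole. A call with a gripper value outside its range is refused whole. OPENING is the closure, from -1 (fully open) to 1 (shut), set as the call begins (- or left out, the last holds). The fingers move at their own pace and stop on an object; FORCE is the grip in N (left out, the last holds). Time passes only in rows, so rows that do not move let the fingers close. It gives the time, the measured TCP pose, the force and the opening at its end, in the units of the state.
- bot.observe(): the state, without advancing time (a new reading comes with each control period).
- bot.grab_frame(name): name is "side" or "top"; returns a dict with "pixels" (480x640x3 uint8, blue, green, red), "vertical_fov" (degrees; the focal length in pixels is half the picture's height over the tangent of half this angle, whatever the lens; pixels are square), "cx", "cy" (the principal point, pixels), "D" ([k1, k2, p1, p2, k3] as OpenCV has them; the pictures are not rectified), "R" (3x3) and "t" (3): a world point X has camera coordinates R X + t. Camera axes: x right, y down, z forward; pixel columns grow to the right and rows downward; lengths in m; the calibration is good to about 2 mm. A picture is of the moment at which its call begins. There is no depth.
- bot.job_done(): hands the job in, once; it reports no verdict.
Trained networks look in a picture, given as the dict that the camera call returned (one of the last four; its "shot" number tells which), for a name from the list of things; names that differ only in an ending like _2 or _b are one class to them, and where a whole thing is asked for, a point or a joint stands for the part that bears it (a point fixed in the world has none). Each returns a list of dicts, best first, with "score" (0 to 1); they miss things now and then, are a little off and sometimes report something else, mostly with a low value. They report only what shows in the picture. A call takes as long as a camera call. They do not tell look-alikes from the thing itself.
- bot.trace(picture, thing): "region" (480x640 bool, what is visible of it) and "point" ([column, row] in pixels, amid what is visible of it).
The state is a dict: "clock": time; "qpos": joint angles; "qd": joint speeds; "joint_efforts": joint torques, N m; "position": TCP position; "tool_rot": TCP orientation; "force": force on the tool from outside, world axes, zero at the start; "moment": the same for the moment, N m; "grip_width": finger opening in m.
Only numpy, scipy, OpenCV 4.12 (cv2) and the standard library are available. Lean on these libraries where they do the work, as an engineer would, in place of code of your own. Each camera call takes 0.05 s, during which the arm holds its last target.

## Working session

There is one attempt and no reset: what is moved stays moved. The work goes in short steps, Python scripts to look and compute and a shell command to move; the robot and the scene stay as the last step left them, time stands still between calls to the robot, and variables do not carry over. Pictures are saved under pics/ and viewed, and the job is handed in when it is done.

```bash
mkdir -p pics; ls; cat > h.py <<'E'
import numpy as np, cv2
from workcell import bot
def K(p):
    f=240/np.tan(np.radians(p["vertical_fov"])/2)
    return np.array([[f,0,p["cx"]],[0,f,p["cy"]],[0,0,1.]]),np.array(p["D"],float)
def ray(p,uv):
    k,d=K(p); n=cv2.undistortPoints(np.array([[uv]],float),k,d)[0,0]
    R=np.array(p["R"]);t=np.array(p["t"]); return -R.T@t, R.T@np.array([n[0],n[1],1])
def onz(p,uv,z):
    c,d=ray(p,uv); return c+d*(z-c[2])/d[2]
def proj(p,X):
    k,d=K(p); r,_=cv2.Rodrigues(np.array(p["R"],float))
    return cv2.projectPoints(np.array(X,float).reshape(-1,3),r,np.array(p["t"],float),k,d)[0][:,0]
E
python3 - <<'E'
from h import *
for n in("top","side"):
    p=bot.grab_frame(n); cv2.imwrite(f"pics/{n}0.png",p["pixels"])
    print(n,p["vertical_fov"],p["D"],-np.array(p["R"]).T@p["t"])
    for th in("level","bubble","deck","knob","jug","detergent","glass","clip","nozzle"):
        print(th,[(round(float(r["score"]),2),[int(v) for v in r["point"]],int(r["region"].sum())) for r in bot.trace(p,th)])
print(bot.observe(),bot.grasp_offset)
E
```

```text
pics
top 57.34766626406347 [-0.06577426  0.          0.          0.          0.        ] [ 0.33413041 -0.0766355   1.22239462]
level [(0.92, [498, 243], 967), (0.77, [392, 249], 712), (0.65, [185, 259], 273), (0.59, [408, 323], 571)]
bubble []
deck [(0.56, [240, 263], 6284)]
knob [(0.56, [187, 259], 274)]
jug [(0.73, [241, 265], 6348), (0.55, [300, 176], 1941), (0.4, [185, 260], 265)]
detergent [(0.91, [194, 197], 880)]
glass [(0.87, [372, 191], 823)]
clip [(0.47, [350, 320], 244)]
nozzle []
side 52.4017962043263 [-0.02053678  0.          0.          0.          0.        ] [0.49977613 0.89735013 0.70257508]
level [(0.95, [388, 220], 406), (0.77, [317, 224], 1346), (0.68, [332, 178], 870)]
bubble [(0.21, [320, 224], 1294)]
deck []
knob [(0.75, [294, 339], 549), (0.33, [229, 241], 3846)]
jug [(0.84, [229, 243], 3807), (0.67, [384, 256], 294)]
detergent [(0.86, [206, 326], 2902)]
glass [(0.68, [257, 208], 1014)]
clip [(0.72, [383, 257], 337)]
nozzle [(0.84, [207, 423], 443)]
{'clock': 1.0, 'qpos': array([ 1.09677253,  0.52136802, -0.03629176,  1.5994803 ,  0.02119759,
        1.02107835, -0.11282501]), 'qd': array([-4.49744650e-05, -1.22842896e-04,  1.54311311e-03, -4.54300366e-04,
        2.75343315e-05, -2.03278777e-04, -9.70325103e-04]), 'joint_efforts': array([ 4.98066288e-05, -9.26841617e+01,  1.97836004e+00, -3.70249629e+01,
        1.80096907e-02,  1.91563726e-03, -4.92547110e-05]), 'position': array([ 0.24556619, -0.57475022,  0.23131787]), 'tool_rot': array([ 3.14154226e+00, -3.66162832e-06,  4.03747109e-01]), 'force': array([ 0.04032842,  0.28380739, -0.70182758]), 'moment': array([-0.00225508,  0.00500741,  0.01626076]), 'grip_width': 0.0854896021266347} 0.0187
```

View pics/top0.png

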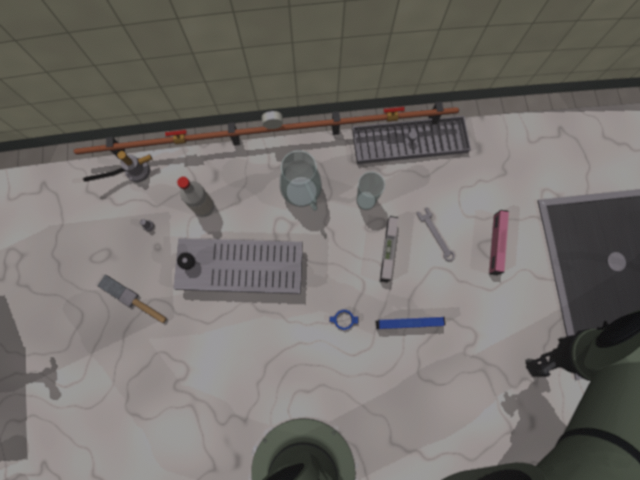

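View pics/side0.png

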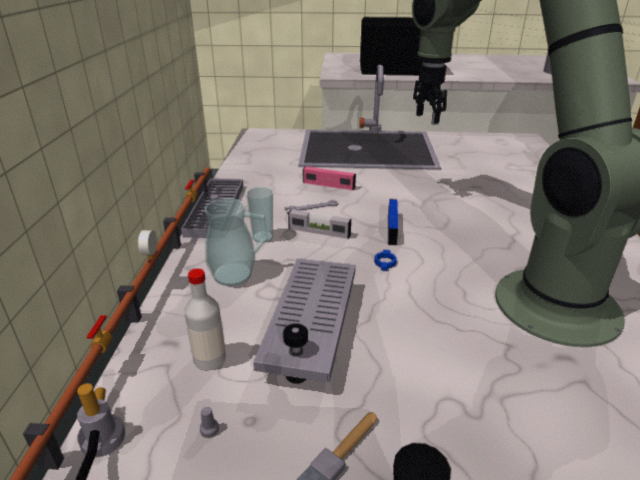

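```bash
python3 - <<'E'
import cv2
a=cv2.imread("pics/top0.png")[220:360,340:560]
cv2.imwrite("pics/crop0.png",cv2.resize(a,None,fx=3.6,fy=3.6,interpolation=cv2.INTER_CUBIC))
E
```

```text
(no output)
```

View pics/crop0.png

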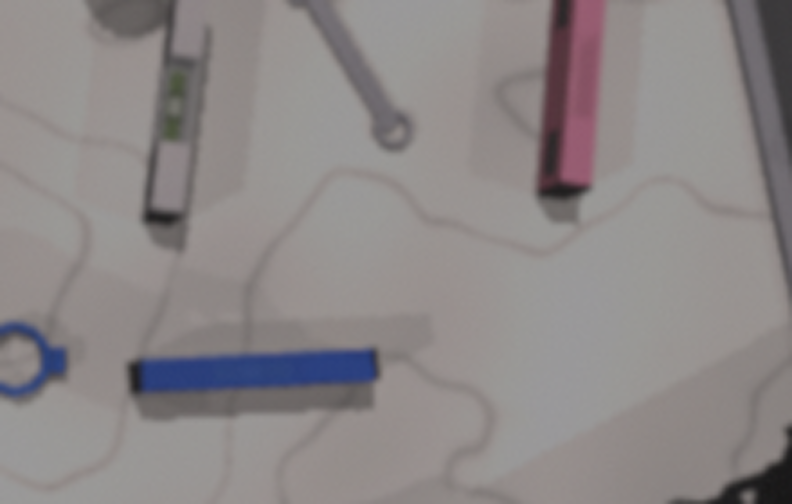

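The top view shows three bars: aluminium with a green vial at (390,249), blue at (410,323) and pink at (499,242). The aluminium one with the vial and black caps is the level, and the crop confirms it. The shelf is at (240,265), with its knob at (186,261).

```bash
cat >> h.py <<'E'
from scipy.optimize import minimize
def hullmask(p,P):
    m=np.zeros((480*4,640*4),np.uint8)
    q=cv2.convexHull(((proj(p,P)+.5)*4).astype(np.float32)).astype(np.int32)
    cv2.fillConvexPoly(m,q,1); return m
def box(x,y,yaw,L,W,z0,z1,x0=None):
    c,s=np.cos(yaw),np.sin(yaw); a=-L/2 if x0 is None else x0
    return np.array([[x+c*u-s*v,y+s*u+c*v,z] for u in(a,a+L) for v in(-W/2,W/2) for z in(z0,z1)])
def fit(items,x0,L,W,z0,z1):
    big=[(p,cv2.resize(m.astype(np.uint8),None,fx=4,fy=4,interpolation=cv2.INTER_NEAREST)) for p,m in items]
    def cost(v):
        s=0
        for p,m in big:
            h=hullmask(p,box(v[0],v[1],v[2],L,W,z0,z1)); s+=1-(h&m).sum()/max(1,(h|m).sum())
        return s
    r=minimize(cost,x0,method="Nelder-Mead",options=dict(initial_simplex=np.array(x0)+np.array([[0,0,0],[.01,0,0],[0,.01,0],[0,0,.08]]),xatol=1e-4,fatol=1e-4))
    return r.x,r.fun
def near(p,th,uv,d=25):
    for r in bot.trace(p,th):
        if np.hypot(r["point"][0]-uv[0],r["point"][1]-uv[1])<d: return r["region"]
E
python3 - <<'E'
from h import *
t=bot.grab_frame("top"); s=bot.grab_frame("side")
mt=near(t,"level",(390,249));ms=near(s,"level",(318,224))
a=onz(t,(390,249),.05);print("lev guess",a)
x0=[a[0],a[1],1.65-.1]
for nm,it in(("both",[(t,mt),(s,ms)]),("top",[(t,mt)]),("side",[(s,ms)])): print(nm,fit(it,x0,.18,.024,0,.052))
md=near(t,"deck",(240,265))
a=onz(t,(240,265),.06); d=fit([(t,md)],[a[0],a[1],1.55],.34,.14,.058,.064);print("deck",d)
k1=near(t,"knob",(187,260),10);k2=near(s,"knob",(295,338))
for p,k in((t,k1),(s,k2)):
    ys,xs=np.nonzero(k);print(xs.min(),xs.max(),ys.min(),ys.max(),k.sum(), onz(p,(xs.mean(),ys.mean()),.105))
im=t["pixels"].copy()
for P in(box(*fit([(t,mt),(s,ms)],x0,.18,.024,0,.052)[0],.18,.024,0,.052),box(*d[0],.34,.14,.058,.064)):
    for q in proj(t,P): cv2.circle(im,tuple(int(round(v)) for v in q),1,(0,0,255),-1)
im[k1]=(0,255,0)
cv2.imwrite("pics/fit0.png",cv2.resize(im[160:360,150:450],None,fx=2.6,fy=2.6,interpolation=cv2.INTER_CUBIC))
E
```

```text
lev guess [ 0.5522062  -0.30026262  0.05      ]
both (array([ 0.55758364, -0.30093105, -0.25756649]), np.float64(0.12397601096284416))
top (array([ 0.55881677, -0.30122247,  2.87985043]), np.float64(0.07143437626980897))
side (array([ 0.55886832, -0.30213085, -0.24223644]), np.float64(0.05197653903008914))
deck (array([0.55396734, 0.11346459, 1.42301645]), np.float64(0.058953838032483996))
177 195 252 269 250 [0.57355022 0.24155441 0.105     ]
283 306 323 351 509 [0.57420215 0.24828906 0.105     ]
```

View pics/fit0.png

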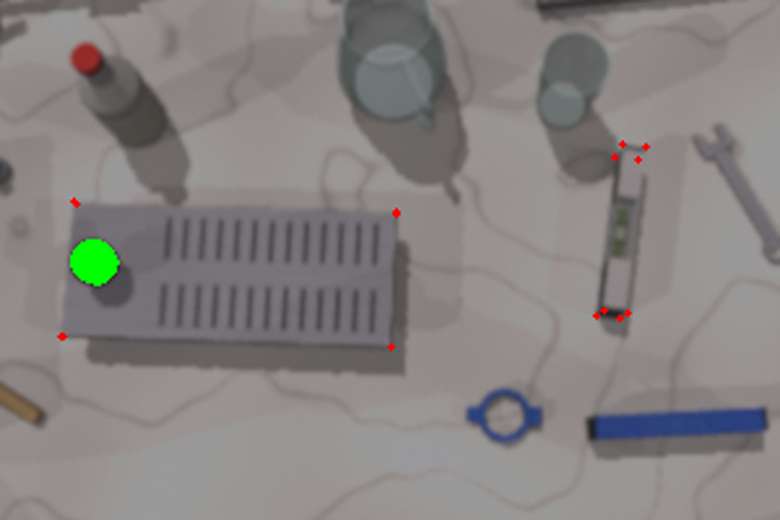

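```bash
python3 -m handwheel '[[0.986,-0.323,0,0,0,0],[0.986,-0.323,0,0,0,0],[0.986,-0.323,0,0,0,0],[0.986,-0.323,0,0,0,0],[0.986,-0.323,0,0,0,0],[0.986,-0.323,0,0,0,0],[0.986,-0.323,0,0,0,0],[0.986,-0.323,0,0,0,0]]' -0.3 40
python3 -m handwheel '[[0.986,-0.323,0,0,0,0],[0.986,-0.323,0,0,0,0],[0.986,-0.323,0,0,0,0],[0.986,-0.323,0,0,0,0],[0.986,-0.323,0,0,0,0],[0.986,-0.323,0,0,0,0],[0.986,-0.323,0,0,0,0],[0.986,-0.323,0,0,0,0]]'
python3 -m handwheel '[[0,0,0.9,0,0,0.0208],[0,0,0.9,0,0,0.0208],[0,0,0.9,0,0,0.0208],[0,0,0.9,0,0,0.0208],[0,0,0.9,0,0,0.0208],[0,0,0,0,0,0],[0,0,0,0,0,0]]'
python3 - <<'E'
from h import *
o=bot.observe();print(o["clock"],o["position"],o["tool_rot"],o["qpos"],o["grip_width"])
for n in("top","side"):
    p=bot.grab_frame(n); im=p["pixels"]; cv2.imwrite(f"pics/{n}1.png",im)
E
```

```text
clock: 2.35
position: [0.4021, -0.4373, 0.2314]
tool_rot: [3.142, -0.0, 0.404]
force: [0.4, 0.3, -0.4]
grip_width: 0.0557
clock: 3.35
position: [0.5581, -0.3004, 0.2313]
tool_rot: [3.142, 0.0, 0.404]
force: [0.3, -0.4, 0.5]
grip_width: 0.0551
clock: 4.22
position: [0.5579, -0.3011, 0.1196]
tool_rot: [3.141, -0.001, -0.247]
force: [0.7, -0.1, -0.4]
grip_width: 0.0551
4.225 [ 0.55785264 -0.30113326  0.11964796] [ 3.14144345e+00 -8.05357816e-04 -2.46629287e-01] [ 0.36627049  0.66498598  0.0531968   1.67039769 -0.04543775  0.80659281
 -1.37785262] 0.055125817613745756
```

View pics/side1.png

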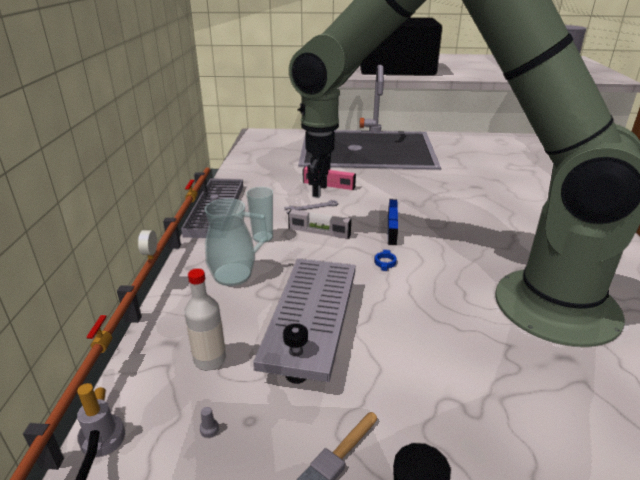

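The side view shows the gripper right above the aluminium level, at (318,195). I'll descend and grip.

```bash
python3 -m handwheel '[[0,0,0.82,0,0,0],[0,0,0.82,0,0,0],[0,0,0.82,0,0,0],[0,0,0.82,0,0,0],[0,0,0.82,0,0,0],[0,0,0,0,0,0]]'
python3 -m handwheel '[[0,0,0,0,0,0],[0,0,0,0,0,0],[0,0,0,0,0,0],[0,0,0,0,0,0],[0,0,0,0,0,0],[0,0,0,0,0,0]]' 1 50
python3 -m handwheel '[[0,0,-0.5,0,0,0],[0,0,-1,0,0,0],[0,0,-1,0,0,0],[0,0,-1,0,0,0],[0,0,-1,0,0,0],[0,0,-1,0,0,0],[0,0,0,0,0,0]]'
python3 - <<'E'
from h import *
for n in("top","side"):
    p=bot.grab_frame(n); im=p["pixels"]; cv2.imwrite(f"pics/{n}2.png",im)
E
```

```text
clock: 5.08
position: [0.5566, -0.3005, 0.0144]
tool_rot: [-3.141, 0.003, -0.25]
force: [-0.2, 1.0, -0.7]
grip_width: 0.0553
clock: 5.82
position: [0.558, -0.3013, 0.0172]
tool_rot: [3.141, -0.001, -0.25]
force: [-1.3, -0.5, 6.3]
grip_width: 0.0233
clock: 6.7
position: [0.5582, -0.3013, 0.1559]
tool_rot: [3.141, -0.003, -0.25]
force: [0.1, 0.2, -4.9]
grip_width: 0.0235
```

View pics/side2.png

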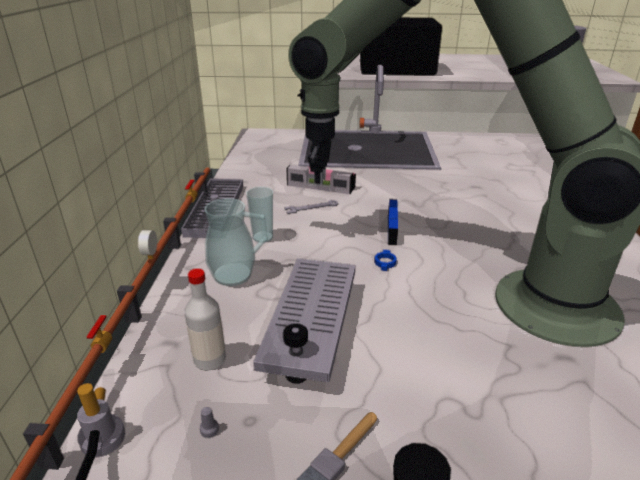

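```bash
python3 -m handwheel '[[-0.6,0,-0.5,0,0,0],[-0.6,0,-0.5,0,0,0],[-0.6,0,-0.5,0,0,0],[-0.6,0,-0.5,0,0,0],[0,0,0,0,0,-0.0267],[0,0,0,0,0,-0.0267],[0,0,0,0,0,-0.0267],[0,0,0,0,0,-0.0267]]'
python3 -m handwheel '[[0,0,0,0,0,-0.0267],[0,0,0,0,0,-0.0267],[0,0,0,0,0,-0.0267],[0,0,0,0,0,-0.0267],[0,0,0,0,0,-0.0267],[0,0,0,0,0,-0.0267],[0,0,0,0,0,0]]'
python3 - <<'E'
from h import *
o=bot.observe();print(o["qpos"])
# refine deck edges
t=bot.grab_frame("top"); 
for n in(1,):
    im=t["pixels"]; cv2.imwrite("pics/top3.png",im)
    cv2.imwrite("pics/deck3.png",cv2.resize(im[225:305,165:315],None,fx=5,fy=5,interpolation=cv2.INTER_CUBIC))
E
```

```text
clock: 7.8
position: [0.4988, -0.2861, 0.2046]
tool_rot: [3.141, -0.0, 0.427]
force: [-1.1, -0.1, -4.3]
grip_width: 0.0236
clock: 8.68
position: [0.4988, -0.2864, 0.2043]
tool_rot: [3.141, 0.0, 1.427]
force: [0.1, 0.4, -4.4]
grip_width: 0.0235
[ 0.66615182  0.48987787 -0.34517109  1.75030227  0.19949202  0.93552439
  0.09549426]
```

View pics/deck3.png

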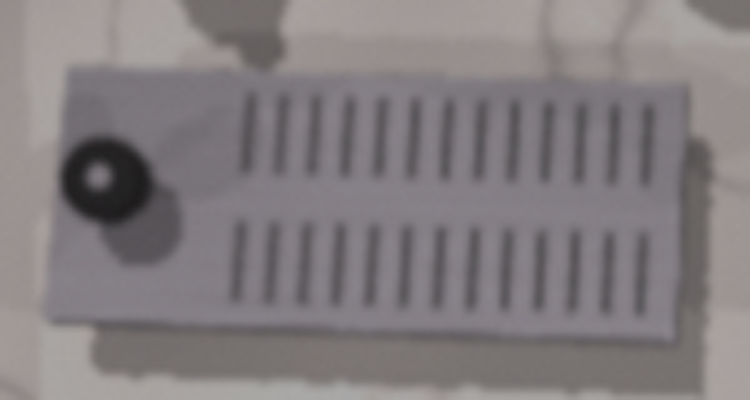

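View pics/top3.png

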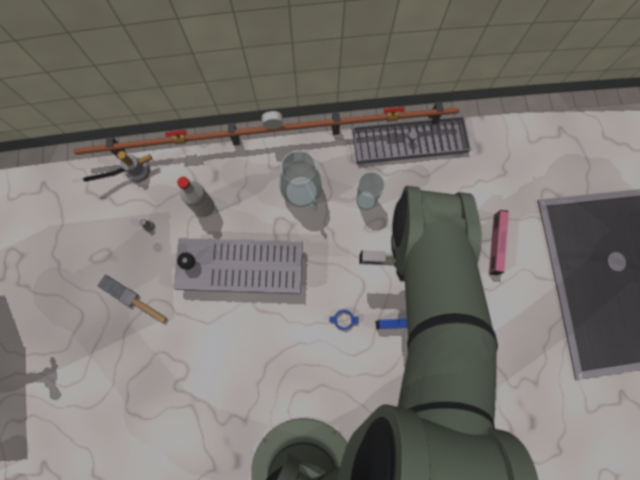

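```bash
python3 - <<'E'
from h import *
t=bot.grab_frame("top")
for pts,z in(([(70,68),(690,83),(675,338),(47,322)],.064),([(107,180)],.111)):
    W=np.array([onz(t,((a+.5)/5-.5+165,(b+.5)/5-.5+225),z) for a,b in pts]);print(W.round(4))
    if len(W)==4:
        print(W.mean(0)); 
        for i,j in((1,0),(2,3),(2,1),(3,0)):
            d=W[j]-W[i];print(np.hypot(*d[:2]),np.arctan2(d[1],d[0]))
    else: k=W[0]
W0=k
E
```

```text
[[ 0.6457  0.2695  0.064 ]
 [ 0.5982 -0.0655  0.064 ]
 [ 0.4618 -0.0426  0.064 ]
 [ 0.5082  0.2892  0.064 ]]
[0.55349914 0.11266005 0.064     ]
0.33834809656577114 1.4299946777738501
0.33505293935754915 1.431782455777951
0.13835026159137348 -0.16615478163177066
0.13890496053113124 -0.14232459105817316
[[0.5713 0.2393 0.111 ]]
```

```bash
python3 -m handwheel '[[0.955,-0.008,0,0,0,0],[0.955,-0.008,0,0,0,0],[0.955,-0.008,0,0,0,0],[0.955,-0.008,0,0,0,0],[0.955,-0.008,0,0,0,0],[0.955,-0.008,0,0,0,0],[0.955,-0.008,0,0,0,0],[0.955,-0.008,0,0,0,0]]'
python3 -m handwheel '[[0.955,-0.008,0,0,0,0],[0.955,-0.008,0,0,0,0],[0.955,-0.008,0,0,0,0],[0.955,-0.008,0,0,0,0],[0.955,-0.008,0,0,0,0],[0.955,-0.008,0,0,0,0],[0.955,-0.008,0,0,0,0],[0,0,0,0,0,0]]'
python3 -m handwheel '[[0,0,0.75,0,0,0],[0,0,0.75,0,0,0],[0,0,0.75,0,0,0],[0,0,0.75,0,0,0],[0,0,0.75,0,0,0],[0,0,0.75,0,0,0],[0,0,0,0,0,0],[0,0,0,0,0,0]]'
python3 - <<'E'
from h import *
for n in("top","side"):
    p=bot.grab_frame(n); im=p["pixels"]; cv2.imwrite(f"pics/{n}4.png",im)
E
```

```text
clock: 9.78
position: [0.5249, -0.0961, 0.204]
tool_rot: [3.141, 0.0, 1.424]
force: [0.3, -0.3, -3.8]
grip_width: 0.0236
clock: 10.78
position: [0.5472, 0.0707, 0.204]
tool_rot: [3.141, -0.001, 1.427]
force: [-0.0, -0.4, -4.2]
grip_width: 0.0231
clock: 11.78
position: [0.5476, 0.0687, 0.0918]
tool_rot: [3.141, -0.0, 1.427]
force: [-0.6, -0.0, -3.5]
grip_width: 0.0235
```

View pics/side4.png

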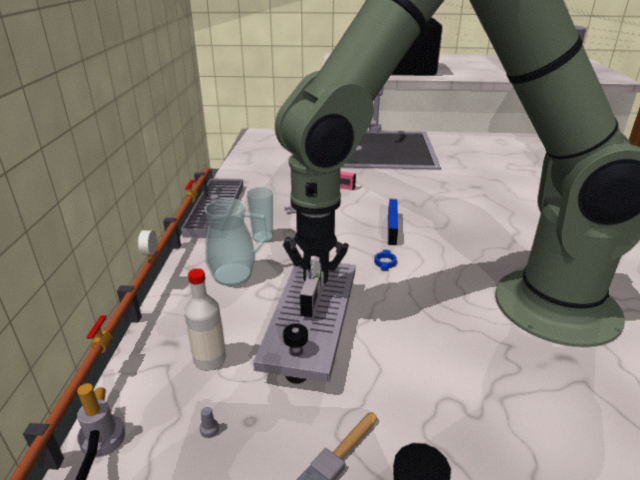

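```bash
python3 -m handwheel '[[0,0,0.32,0,0,0],[0,0,0.04,0,0,0],[0,0,0,0,0,0]]'
python3 -m handwheel '[[0,0,0.06,0,0,0],[0,0,0,0,0,0]]'
python3 -m handwheel '[[0,0,0.04,0,0,0],[0,0,0,0,0,0]]'
```

```text
clock: 12.25
position: [0.5473, 0.0687, 0.0822]
tool_rot: [-3.141, 0.0, 1.428]
force: [0.5, -0.0, -3.1]
grip_width: 0.0236
clock: 12.5
position: [0.5475, 0.069, 0.0814]
tool_rot: [3.141, -0.0, 1.428]
force: [-3.4, 2.1, 10.1]
grip_width: 0.0234
clock: 12.75
position: [0.5475, 0.069, 0.0814]
tool_rot: [3.141, 0.0, 1.428]
force: [-10.7, -0.6, 29.7]
grip_width: 0.0231
```

```bash
python3 -m handwheel '[[0,0,-0.05,0,0,0],[0,0,0,0,0,0]]'
python3 -m handwheel '[[0,0,0,0,0,0],[0,0,0,0,0,0],[0,0,0,0,0,0],[0,0,0,0,0,0]]' -0.3
python3 -m handwheel '[[0,0,-0.4,0,0,0],[0,0,-0.8,0,0,0],[0,0,-1,0,0,0],[0,0,-1,0,0,0],[0,0,-1,0,0,0],[0,0,-1,0,0,0],[0,0,0,0,0,0]]'
python3 - <<'E'
from h import *
for n in("top","side"):
    p=bot.grab_frame(n); im=p["pixels"]; cv2.imwrite(f"pics/{n}5.png",im)
E
```

```text
clock: 13.0
position: [0.5475, 0.069, 0.0814]
tool_rot: [3.141, -0.0, 1.428]
force: [-2.5, 1.0, 12.8]
grip_width: 0.0231
clock: 13.5
position: [0.5474, 0.0688, 0.081]
tool_rot: [-3.142, -0.0, 1.428]
force: [0.3, -0.4, -0.4]
grip_width: 0.0556
clock: 14.38
position: [0.5482, 0.0689, 0.2133]
tool_rot: [3.138, -0.001, 1.428]
force: [-0.4, 0.5, -0.2]
grip_width: 0.0561
```

View pics/side5.png

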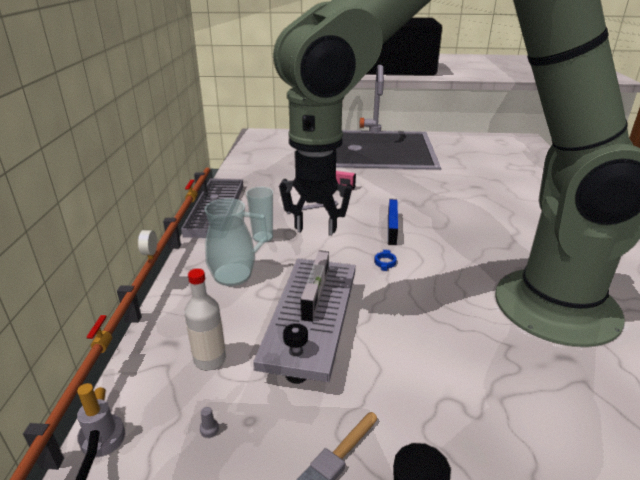

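Level stands on the shelf, with its near end at (310,310) well clear of the knob at (295,336). Next I'll check the bubble and the bottle's clearance to the knob.

```bash
python3 - <<'E'
from h import *
t=bot.grab_frame("top"); s=bot.grab_frame("side")
im=t["pixels"]
print("cap top",onz(t,(184,183),.21)); print("base side",onz(s,(208,367),0)); print("cap side",onz(s,(197,274),.205))
for p,u,k in((t,(187,260),1),(s,(295,338),2)):
    r=near(p,"knob",u,12)
    if r is not None:
        ys,xs=np.nonzero(r);print("knob",[onz(p,((xs.min()+xs.max())/2,(ys.min()+ys.max())/2),z)[:2].round(4) for z in(.1,.11)])
print("level top",[ (round(float(r["score"]),2),r["point"]) for r in bot.trace(t,"level")])
cv2.imwrite("pics/t6.png",cv2.resize(im[220:310,165:315],None,fx=5,fy=5,interpolation=cv2.INTER_CUBIC))
cv2.imwrite("pics/s6.png",cv2.resize(s["pixels"][240:330,250:370],None,fx=6,fy=6,interpolation=cv2.INTER_CUBIC))
E
```

```text
cap top [0.74378697 0.20593497 0.21      ]
base side [0.74699969 0.23213785 0.        ]
cap side [0.74762552 0.20926548 0.205     ]
knob [array([0.5743, 0.245 ]), array([0.5721, 0.2422])]
knob [array([0.5736, 0.2467]), array([0.5724, 0.2575])]
level top [(0.92, [406.6, 323.0]), (0.74, [498.9, 244.1]), (0.37, [286.8, 264.6])]
```

View pics/t6.png

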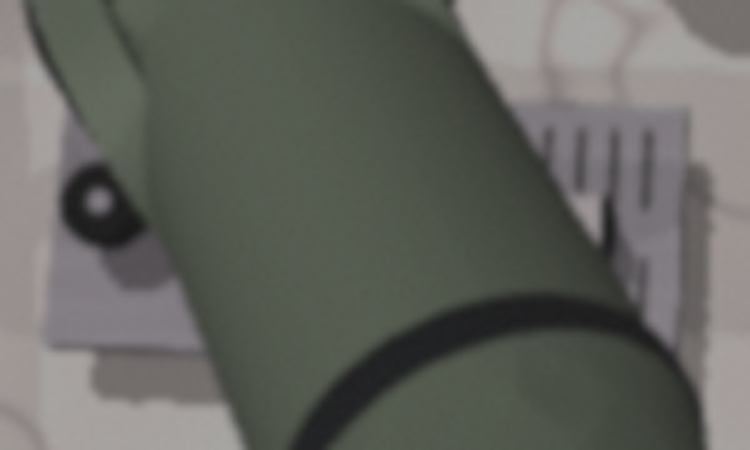

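View pics/s6.png

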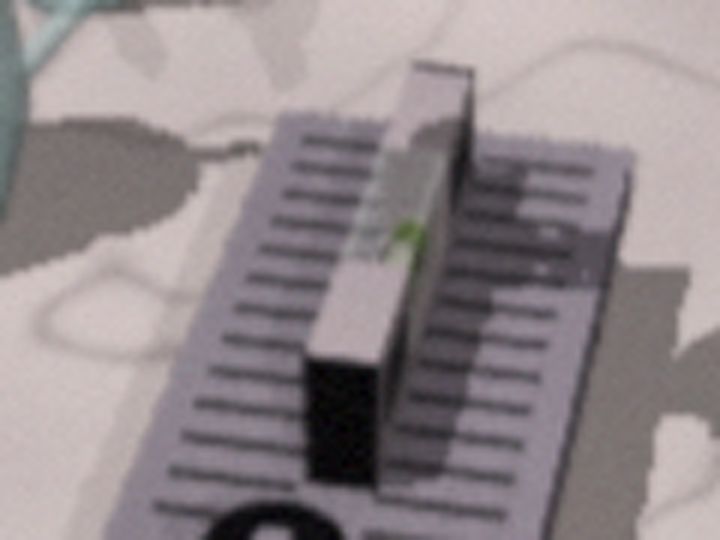

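```bash
python3 -m handwheel '[[1,0,0,0,0,0],[1,0,0,0,0,0],[1,0,0,0,0,0],[1,0,0,0,0,0],[1,0,0,0,0,0],[1,0,0,0,0,0],[1,0,0,0,0,0],[0,0,0,0,0,0]]' -0.8
python3 -m handwheel '[[0,0,0.6,0,0,-0.02],[0,0,0.6,0,0,-0.02],[0,0,0.6,0,0,-0.02],[0,0,0.6,0,0,-0.02],[0,0,0,0,0,0],[0,0,0,0,0,0]]'
python3 - <<'E'
from h import *
o=bot.observe();print(o["position"],o["qpos"])
t=bot.grab_frame("top"); s=bot.grab_frame("side")
cv2.imwrite("pics/t7.png",cv2.resize(t["pixels"][200:320,165:325],None,fx=5,fy=5,interpolation=cv2.INTER_CUBIC))
cv2.imwrite("pics/s7.png",cv2.resize(s["pixels"][220:400,230:390],None,fx=3.3,fy=3.3,interpolation=cv2.INTER_CUBIC))
E
```

```text
clock: 15.72
position: [0.5717, 0.244, 0.2105]
tool_rot: [-3.141, -0.001, 1.43]
force: [-0.3, 0.2, 0.5]
grip_width: 0.0767
clock: 16.48
position: [0.5725, 0.2416, 0.1515]
tool_rot: [3.141, 0.0, 1.927]
force: [-0.3, 0.9, 0.5]
grip_width: 0.0767
[0.57250408 0.24164584 0.15152744] [-0.14434844  0.65246343 -0.52716817  1.66225611  0.39012829  0.93318417
 -0.46112522]
```

View pics/t7.png

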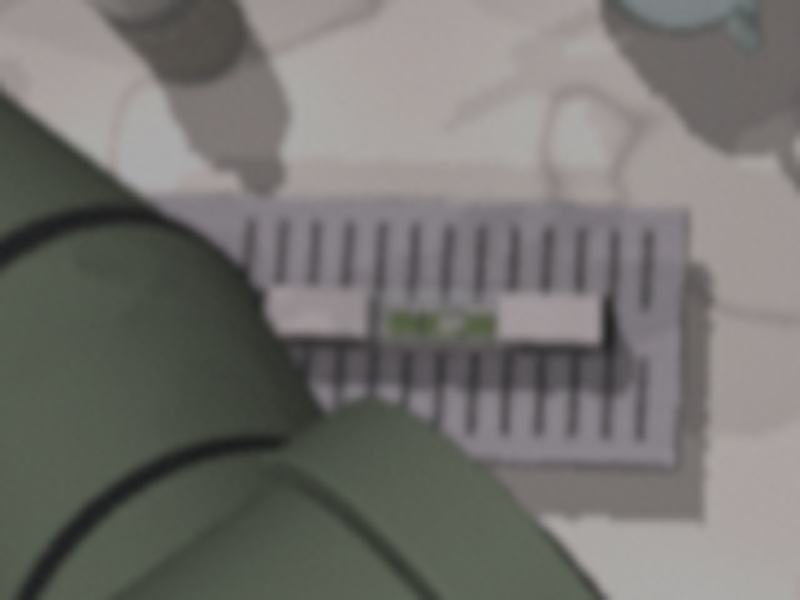

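View pics/s7.png

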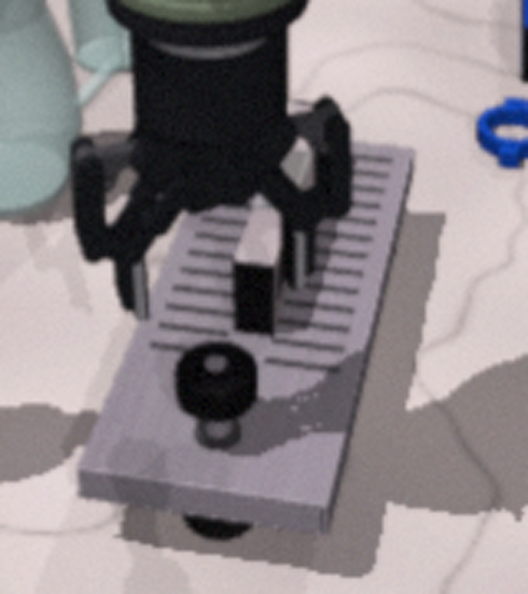

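```bash
python3 -m handwheel '[[0,0,0.68,0,0,0],[0,0,0.68,0,0,0],[0,0,0.68,0,0,0],[0,0,0.68,0,0,0],[0,0,0,0,0,0]]'
python3 -m handwheel '[[0,0,0,0,0,0],[0,0,0,0,0,0],[0,0,0,0,0,0],[0,0,0,0,0,0]]' 1 40
python3 - <<'E'
from h import *
print(bot.observe()["moment"])
t=bot.grab_frame("top"); s=bot.grab_frame("side")
cv2.imwrite("pics/s8.png",cv2.resize(s["pixels"][220:400,230:390],None,fx=3.3,fy=3.3,interpolation=cv2.INTER_CUBIC))
E
```

```text
clock: 17.2
position: [0.5715, 0.2417, 0.0814]
tool_rot: [-3.139, 0.0, 1.931]
force: [0.5, 0.3, 1.3]
grip_width: 0.0766
clock: 17.7
position: [0.5739, 0.2427, 0.0843]
tool_rot: [3.138, -0.001, 1.93]
force: [6.3, 2.5, 1.9]
grip_width: 0.0426
[ 0.49222311 -1.38615163  0.0356597 ]
```

View pics/s8.png

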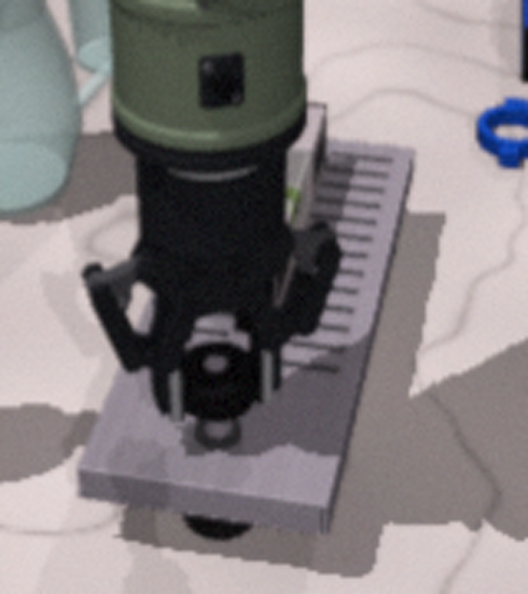

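The knob (at (215,375) in the crop) sits between the pads. I'll turn it clockwise about 0.7 rad.

```bash
python3 -m handwheel '[[0,0,0,0,0,0.016],[0,0,0,0,0,0.016],[0,0,0,0,0,0.016],[0,0,0,0,0,0.016],[0,0,0,0,0,0.016],[0,0,0,0,0,0.016],[0,0,0,0,0,0.016],[0,0,0,0,0,0]]'
python3 -m handwheel '[[0,0,0,0,0,0],[0,0,0,0,0,0],[0,0,0,0,0,0],[0,0,0,0,0,0],[0,0,0,0,0,0],[0,0,0,0,0,0],[0,0,0,0,0,0],[0,0,0,0,0,0]]'
python3 - <<'E'
from h import *
t=bot.grab_frame("top")
np.save("pics/t9.npy",t["pixels"])
cv2.imwrite("pics/t9.png",cv2.resize(t["pixels"][245:285,210:295],None,fx=9,fy=9,interpolation=cv2.INTER_CUBIC))
cv2.imwrite("pics/t9b.png",t["pixels"])
print(bot.trace(t,"bubble")[0:1] and [(r["score"],r["point"],r["region"].sum()) for r in bot.trace(t,"bubble")],[(r["score"],r["point"],r["region"].sum()) for r in bot.trace(t,"level")])
E
```

```text
clock: 18.8
position: [0.5745, 0.2427, 0.0843]
tool_rot: [3.138, -0.004, 1.225]
force: [12.1, 2.2, -2.0]
grip_width: 0.0429
clock: 19.8
position: [0.5745, 0.2427, 0.0843]
tool_rot: [3.138, -0.004, 1.226]
force: [10.3, 2.7, -2.4]
grip_width: 0.0427
[] [(0.96, [250.8, 261.9], np.int64(832)), (0.84, [501.0, 242.5], np.int64(988)), (0.82, [408.5, 323.6], np.int64(646))]
```

View pics/t9.png

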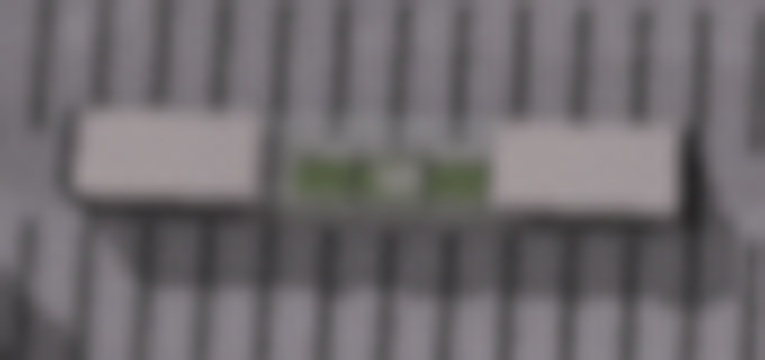

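Bubble at about (399,178) in the crop, lines at ~360 and ~433. It's close to centred, so I'll measure properly with a profile.

```bash
cat >> h.py <<'E'
def prof(n=5,name="top",z=.0845,c=(.547,.069),yaw=1.428):
    fr=[bot.grab_frame(name) for _ in range(n)]
    p=fr[0]; im=np.mean([f["pixels"].astype(float) for f in fr],0)
    u=np.arange(-40,40.01,.5)/1000; rows=[]
    for v in np.arange(-3,3.1,1)/1000:
        X=np.array([[c[0]+np.cos(yaw)*a-np.sin(yaw)*v,c[1]+np.sin(yaw)*a+np.cos(yaw)*v,z] for a in u])
        q=proj(p,X).astype(np.float32)
        rows.append(cv2.remap(im.astype(np.float32),q[:,0].reshape(1,-1),q[:,1].reshape(1,-1),cv2.INTER_CUBIC)[0])
    return u*1000,np.mean(rows,0),p,im
E
python3 - <<'E'
from h import *
u,P,p,im=prof()
np.save("im9.npy",im)
cv2.imwrite("pics/t10.png",cv2.resize(im.astype(np.uint8)[250:280,230:272],None,fx=18,fy=18,interpolation=cv2.INTER_CUBIC))
for a,b in list(zip(u,P))[::2]: print(a,b.round(0).astype(int),end=" ; ")
E
```

```text
-40.0 [154 153 162] ; -39.0 [154 153 162] ; -38.0 [155 153 162] ; -37.0 [155 153 162] ; -36.0 [155 153 162] ; -35.0 [155 153 162] ; -34.0 [155 154 162] ; -33.0 [155 153 162] ; -32.0 [153 151 160] ; -31.0 [151 149 157] ; -30.0 [144 143 150] ; -29.0 [132 134 139] ; -28.0 [121 125 128] ; -27.0 [106 114 114] ; -26.0 [ 93 106 103] ; -25.0 [ 84 100  96] ; -24.0 [76 96 89] ; -23.0 [73 95 87] ; -22.0 [72 95 86] ; -21.0 [71 94 86] ; -20.0 [72 95 87] ; -19.0 [72 95 87] ; -18.0 [72 95 87] ; -17.0 [72 96 87] ; -16.0 [72 96 87] ; -15.0 [72 96 87] ; -14.0 [72 95 87] ; -13.0 [71 93 85] ; -12.0 [71 91 84] ; -11.0 [72 90 84] ; -10.0 [74 89 84] ; -9.0 [78 90 87] ; -8.0 [86 95 93] ; -7.0 [ 93 101  99] ; -6.0 [101 108 108] ; -5.0 [107 114 114] ; -4.0 [111 117 118] ; -3.0 [115 121 122] ; -2.0 [116 122 123] ; -1.0 [116 123 123] ; 0.0 [116 123 124] ; 1.0 [116 123 123] ; 2.0 [114 121 121] ; 3.0 [112 120 120] ; 4.0 [109 117 117] ; 5.0 [102 113 111] ; 6.0 [ 96 109 106] ; 7.0 [ 89 104 100] ; 8.0 [82 99 93] ; 9.0 [77 95 89] ; 10.0 [72 90 84] ; 11.0 [69 87 81] ; 12.0 [69 85 79] ; 13.0 [68 85 79] ; 14.0 [69 87 80] ; 15.0 [70 89 82] ; 16.0 [71 91 84] ; 17.0 [71 93 85] ; 18.0 [72 95 86] ; 19.0 [71 95 87] ; 20.0 [72 95 87] ; 21.0 [71 95 87] ; 22.0 [71 94 86] ; 23.0 [71 94 86] ; 24.0 [71 94 85] ; 25.0 [71 94 86] ; 26.0 [74 95 87] ; 27.0 [77 97 89] ; 28.0 [81 99 93] ; 29.0 [ 87 102  97] ; 30.0 [ 92 105 101] ; 31.0 [ 97 105 104] ; 32.0 [ 99 105 105] ; 33.0 [ 99 102 103] ; 34.0 [96 97 99] ; 35.0 [92 92 94] ; 36.0 [89 88 91] ; 37.0 [88 86 90] ; 38.0 [89 87 91] ; 39.0 [95 93 98] ; 40.0 [104 101 107] ;
```

View pics/t10.png

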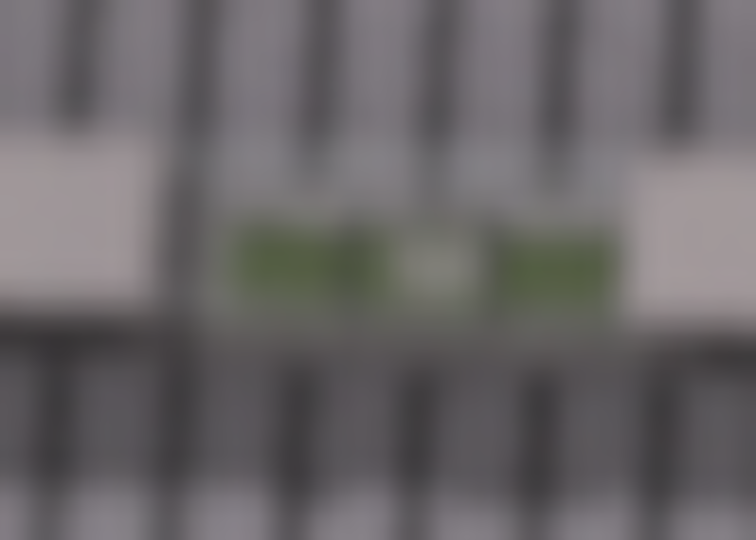

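```bash
cat >> h.py <<'E'
from scipy.optimize import least_squares
from scipy.special import erf
def bub(u,P,lo=-22,hi=24,side=0):
    k=(u>=lo)&(u<=hi); x=u[k]; Y=P[k]
    g=lambda c,w,s: .5*(erf((x-c+w/2)/(s*1.414))-erf((x-c-w/2)/(s*1.414)))
    def model(v):
        m,b,s,wb,lw=v
        A=np.stack([np.ones_like(x),x/20,g(m-10.5,lw,s)+g(m+10.5,lw,s),g(m+b,wb,s)],1)
        C=np.linalg.lstsq(A,Y,rcond=None)[0]; return A@C-Y,C
    best=None
    for m0 in(0,2,4):
        for b0 in(-5,-2,0,2):
            r=least_squares(lambda v:model(v)[0].ravel(),[m0,b0,1.5,15,1.5],bounds=([-6,-9,.5,10,.5],[8,9,5,18,2.5]))
            if best is None or r.cost<best.cost: best=r
    return best.x,np.sqrt(2*best.cost/Y.size),model(best.x)[1].round(0)
E
python3 - <<'E'
from h import *
t=bot.grab_frame("top")
u,P,p,im=prof(4)
print(bub(u,P))
# level cap ends from trace for geometric check
r=[r for r in bot.trace(p,"level") if abs(r["point"][0]-250)<15][0]
m=r["region"]
x,c=fit([(p,m)],[.547,.069,1.428],.18,.024,.0645,.1165);print(x,c)
# project predicted vial middle at z=.085
e=np.array([np.cos(1.428),np.sin(1.428)]);print("centre along u (mm):",(x[:2]-[.547,.069])@e*1000)
E
```

```text
(array([ 1.76871646, -2.19631189,  2.50670594, 13.34208855,  0.5       ]), np.float64(0.44944174645052964), array([[  72.,   95.,   87.],
       [  -0.,   -0.,   -0.],
       [ -42., -132., -100.],
       [  45.,   27.,   37.]]))
[0.54738828 0.06904554 1.42695077] 0.08415944540727904
centre along u (mm): 0.10033182678461805
```

The bubble stands about 2.2 mm towards the plain feet (fit residual 0.4), which is about 2.1 mrad. That needs about 0.28 rad more clockwise.

```bash
python3 -m handwheel '[[0,0,0,0,0,0.015],[0,0,0,0,0,0.015],[0,0,0,0,0,0.015],[0,0,0,0,0,0],[0,0,0,0,0,0],[0,0,0,0,0,0],[0,0,0,0,0,0],[0,0,0,0,0,0]]'
python3 -m handwheel '[[0,0,0,0,0,0],[0,0,0,0,0,0],[0,0,0,0,0,0],[0,0,0,0,0,0],[0,0,0,0,0,0],[0,0,0,0,0,0],[0,0,0,0,0,0],[0,0,0,0,0,0]]'
python3 - <<'E'
from h import *
for i in range(2):
    u,P,p,im=prof(4); print(bub(u,P)[:2])
cv2.imwrite("pics/t11.png",cv2.resize(im.astype(np.uint8)[250:280,230:272],None,fx=18,fy=18,interpolation=cv2.INTER_CUBIC))
E
```

```text
clock: 21.5
position: [0.5747, 0.2426, 0.0844]
tool_rot: [3.139, -0.005, 0.944]
force: [12.0, 2.3, -2.7]
grip_width: 0.0429
clock: 22.5
position: [0.5747, 0.2425, 0.0843]
tool_rot: [3.139, -0.005, 0.944]
force: [11.5, 2.8, -1.9]
grip_width: 0.0426
(array([ 1.60439212, -0.85170917,  2.60902121, 14.33794696,  0.5       ]), np.float64(0.420338168394581))
(array([ 1.66864522, -0.93726523,  2.55843653, 14.36355486,  0.5       ]), np.float64(0.4018378986002156))
```

View pics/t11.png

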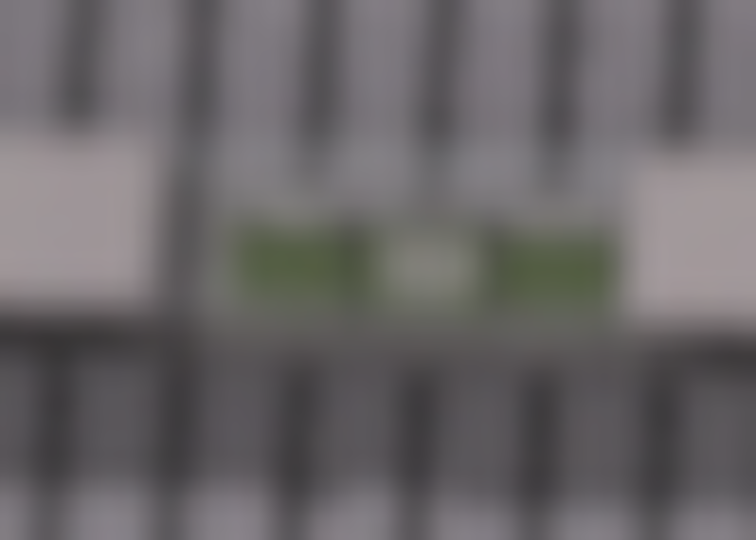

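The bubble moved the right way but is still about 0.9 mm towards the plain feet: the bubble spans 380–482 and the lines are at ~352 and ~490. I'll turn a little more.

```bash
python3 -m handwheel '[[0,0,0,0,0,0.011],[0,0,0,0,0,0.011],[0,0,0,0,0,0],[0,0,0,0,0,0],[0,0,0,0,0,0],[0,0,0,0,0,0],[0,0,0,0,0,0],[0,0,0,0,0,0]]'
python3 -m handwheel '[[0,0,0,0,0,0],[0,0,0,0,0,0],[0,0,0,0,0,0],[0,0,0,0,0,0],[0,0,0,0,0,0],[0,0,0,0,0,0]]'
python3 - <<'E'
from h import *
for i in range(2):
    u,P,p,im=prof(4); print(bub(u,P)[:2])
cv2.imwrite("pics/t12.png",cv2.resize(im.astype(np.uint8)[250:280,230:272],None,fx=18,fy=18,interpolation=cv2.INTER_CUBIC))
E
```

```text
clock: 23.9
position: [0.5748, 0.2425, 0.0844]
tool_rot: [3.139, -0.005, 0.805]
force: [12.2, 2.7, -2.7]
grip_width: 0.0427
clock: 24.65
position: [0.5748, 0.2425, 0.0844]
tool_rot: [3.139, -0.005, 0.805]
force: [12.7, 2.0, -2.9]
grip_width: 0.0427
(array([ 1.69576168, -0.10763346,  2.5190524 , 14.49003602,  0.5       ]), np.float64(0.5561695155418014))
(array([ 1.6445444 , -0.01560723,  2.57196556, 14.59063165,  0.5       ]), np.float64(0.5636916901727788))
```

View pics/t12.png

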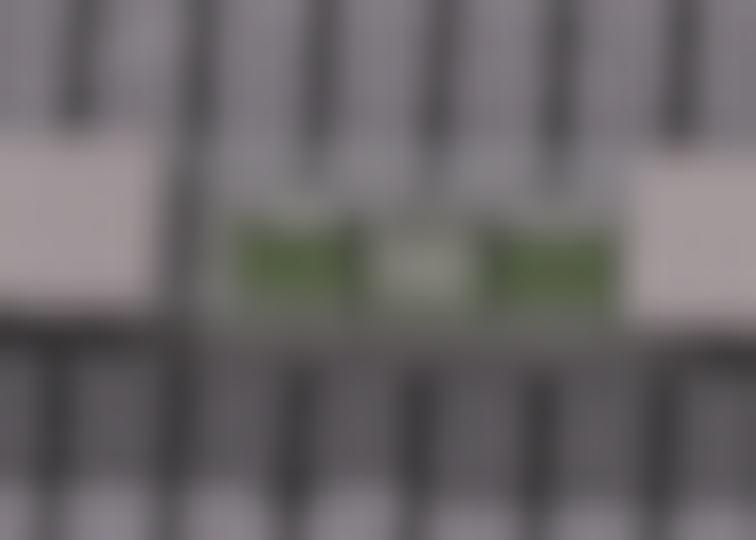

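Centred now (about −0.05 mm: bubble mid 423, lines ~355 and ~490). I'll release the knob, retreat and recheck.

```bash
python3 -m handwheel '[[0,0,0,0,0,0],[0,0,0,0,0,0],[0,0,0,0,0,0],[0,0,0,0,0,0]]' -0.8
python3 -m handwheel '[[0,0,-0.4,0,0,0],[0,0,-0.8,0,0,0],[0,0,-0.8,0,0,0],[0,0,-0.8,0,0,0],[0,0,0,0,0,0],[0,0,0,0,0,0],[0,0,0,0,0,0],[0,0,0,0,0,0]]'
python3 - <<'E'
from h import *
for i in range(2):
    u,P,p,im=prof(4); print(bub(u,P)[:2])
print(bot.observe()["qpos"])
s=bot.grab_frame("side")
cv2.imwrite("pics/t13.png",cv2.resize(im.astype(np.uint8)[250:280,230:272],None,fx=18,fy=18,interpolation=cv2.INTER_CUBIC))
cv2.imwrite("pics/s13.png",cv2.resize(s["pixels"][220:400,230:390],None,fx=3.3,fy=3.3,interpolation=cv2.INTER_CUBIC))
E
```

```text
clock: 25.55
position: [0.5722, 0.242, 0.0831]
tool_rot: [-3.141, 0.0, 0.806]
force: [-0.6, 0.1, -0.4]
grip_width: 0.0768
clock: 26.55
position: [0.5721, 0.2419, 0.1526]
tool_rot: [-3.141, 0.001, 0.806]
force: [1.1, 0.5, 0.0]
grip_width: 0.0766
(array([ 1.72655384, -0.12824073,  2.50414843, 14.43999564,  0.5       ]), np.float64(0.5796450924049852))
(array([ 1.72724487, -0.1221116 ,  2.52574671, 14.48804846,  0.5       ]), np.float64(0.5335857147200935))
[-0.34730543  0.60961147 -0.21923578  1.67285685  0.16262984  0.87701454
 -1.39730876]
```

View pics/t13.png

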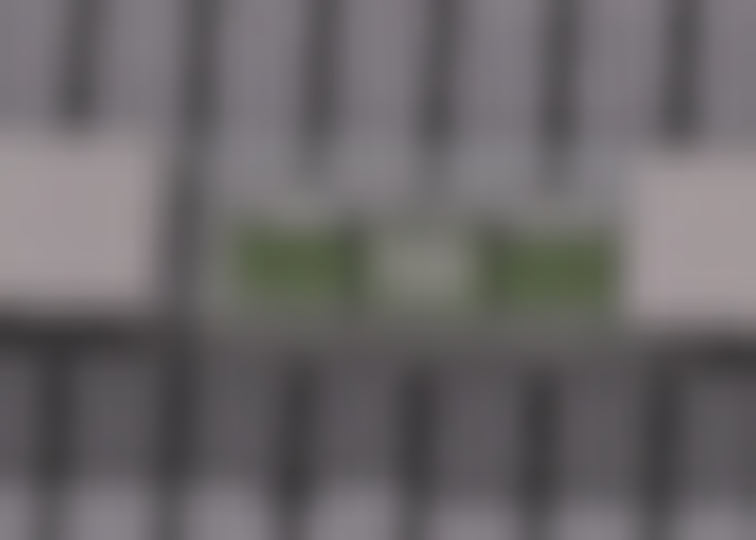

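View pics/s13.png

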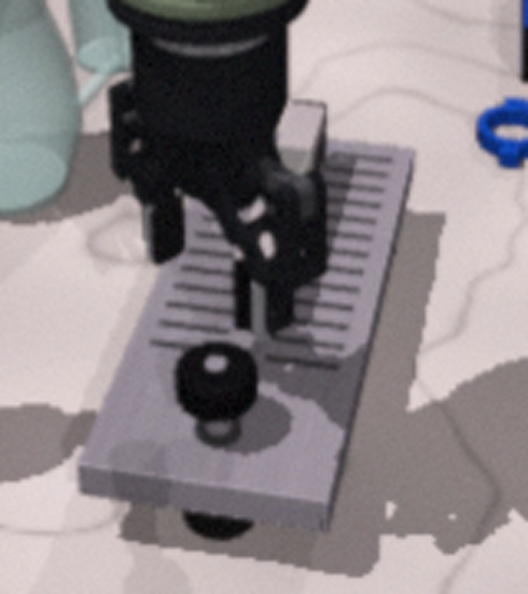

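Still centred after release (−0.12 mm). I'll shut the fingers and move above the level's middle.

```bash
python3 -m handwheel '[[-0.709,0.51,-0.6,0,0,0],[-0.709,0.51,0,0,0,0],[-0.709,0.51,0,0,0,0],[-0.709,0.51,0,0,0,0],[-0.709,0.51,0,0,0,0],[-0.709,0.51,0,0,0,0],[-0.709,0.51,0,0,0,0],[-0.709,0.51,0,0,0,0]]' 1 40
python3 -m handwheel '[[0,0,0.25,0,0,-0.0247],[0,0,0.25,0,0,-0.0247],[0,0,0.25,0,0,-0.0247],[0,0,0.25,0,0,-0.0247],[0,0,0,0,0,0],[0,0,0,0,0,0]]'
python3 - <<'E'
from h import *
o=bot.observe();print(o["position"],o["tool_rot"],o["force"],o["qpos"])
t=bot.grab_frame("top");s=bot.grab_frame("side")
cv2.imwrite("pics/t14.png",cv2.resize(t["pixels"][180:330,150:350],None,fx=4,fy=4,interpolation=cv2.INTER_CUBIC))
cv2.imwrite("pics/s14.png",cv2.resize(s["pixels"][220:340,250:390],None,fx=5,fy=5,interpolation=cv2.INTER_CUBIC))
E
```

```text
clock: 28.0
position: [0.5474, 0.0676, 0.168]
tool_rot: [-3.142, 0.0, 0.806]
force: [0.1, -0.6, 0.0]
grip_width: -0.0
clock: 28.75
position: [0.5477, 0.0686, 0.1433]
tool_rot: [3.141, -0.0, 1.423]
force: [-0.6, 0.9, -0.4]
grip_width: 0.0001
[0.54773795 0.06860616 0.14327142] [ 3.14142589e+00 -6.72618719e-05  1.42269263e+00] [-0.57793637  0.86946847 -0.42819021] [ 0.0357287   0.53982814 -0.36719239  1.86094846  0.26329853  0.78807535
 -0.61888792]
```

View pics/t14.png

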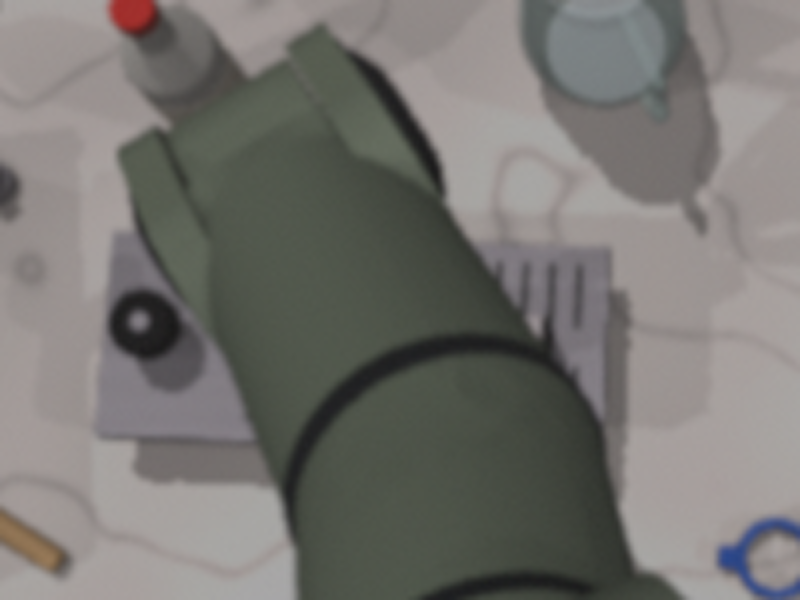

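View pics/s14.png

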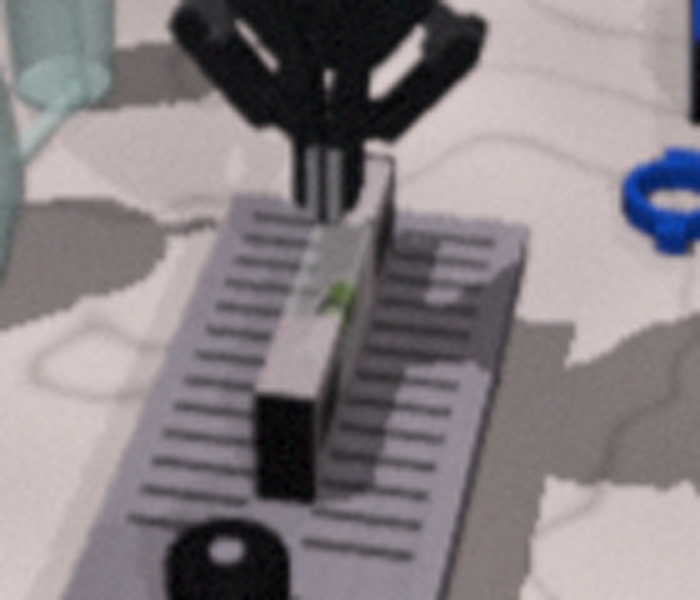

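Top view: the forearm hides the vial. Side view still shows its green at (340,297), and the fingertips at (325,210) are above the level's middle. I'll take a side reference before pressing and then press in small steps.

```bash
python3 - <<'E'
from h import *
fr=[bot.grab_frame("side")["pixels"].astype(float) for _ in range(6)]; np.save("side_ref.npy",np.mean(fr,0))
E
python3 -m handwheel '[[0,0,0.5,0,0,0],[0,0,0.4,0,0,0],[0,0,0,0,0,0]]'
python3 -m handwheel '[[0,0,0.06,0,0,0],[0,0,0,0,0,0]]'
python3 -m handwheel '[[0,0,0.06,0,0,0],[0,0,0,0,0,0]]'
```

```text
clock: 29.52
position: [0.5471, 0.069, 0.1194]
tool_rot: [-3.14, 0.0, 1.427]
force: [0.1, -0.3, -0.7]
grip_width: 0.0002
clock: 29.78
position: [0.5478, 0.069, 0.1191]
tool_rot: [3.141, -0.0, 1.427]
force: [0.1, -0.9, -0.2]
grip_width: 0.0002
clock: 30.02
position: [0.5477, 0.069, 0.1176]
tool_rot: [3.142, 0.0, 1.427]
force: [0.5, 0.4, 0.9]
grip_width: -0.0
```

```bash
python3 -m handwheel '[[0,0,0.03,0,0,0],[0,0,0,0,0,0]]'
python3 -m handwheel '[[0,0,0.02,0,0,0],[0,0,0,0,0,0]]'
```

```text
clock: 30.28
position: [0.5478, 0.069, 0.1171]
tool_rot: [3.141, -0.0, 1.427]
force: [-1.0, -1.1, 5.4]
grip_width: 0.0005
clock: 30.52
position: [0.5479, 0.069, 0.117]
tool_rot: [3.141, 0.0, 1.426]
force: [-4.3, -0.7, 13.9]
grip_width: 0.0001
```

```bash
python3 -m handwheel '[[0,-0.006,-0.004,0,0,0],[0,0,0,0,0,0],[0,0,0,0,0,0],[0,0,0,0,0,0],[0,0,0,0,0,0],[0,0,0,0,0,0],[0,0,0,0,0,0],[0,0,0,0,0,0]]'
python3 -m handwheel '[[0,0,0,0,0,0],[0,0,0,0,0,0],[0,0,0,0,0,0],[0,0,0,0,0,0],[0,0,0,0,0,0],[0,0,0,0,0,0]]'
python3 - <<'E'
from h import *
F=[]
fr=[]
for _ in range(6):
    fr.append(bot.grab_frame("side")); F.append(bot.observe()["force"])
print(np.mean(F,0),np.std(F,0))
im=np.mean([f["pixels"].astype(float) for f in fr],0);np.save("side_press.npy",im)
ref=np.load("side_ref.npy")
c=lambda a:cv2.resize(np.clip(a,0,255).astype(np.uint8)[262:312,290:340],None,fx=7.5,fy=7.5,interpolation=cv2.INTER_CUBIC)
cv2.imwrite("pics/s15.png",np.hstack([c(ref),c(im)]))
s=fr[0]
e=np.array([np.cos(1.428),np.sin(1.428)])
for z in(.085,.117): print(z,[proj(s,[.547+e[0]*a,.069+e[1]*a,z])[0].round(1).tolist() for a in(-.034,0,.034)])
E
```

```text
clock: 31.52
position: [0.5478, 0.0691, 0.117]
tool_rot: [3.141, -0.0, 1.427]
force: [-3.3, -0.2, 11.1]
grip_width: 0.0001
clock: 32.28
position: [0.5478, 0.0691, 0.1171]
tool_rot: [3.141, -0.0, 1.427]
force: [-2.9, -0.8, 10.7]
grip_width: 0.0001
[-2.78107582 -1.0266778  11.78287049] [0.54959306 0.76599104 0.41008885]
0.085 [[318.5, 275.6], [315.4, 284.9], [312.1, 294.6]]
0.117 [[318.5, 263.4], [315.3, 272.5], [312.0, 282.0]]
```

View pics/s15.png

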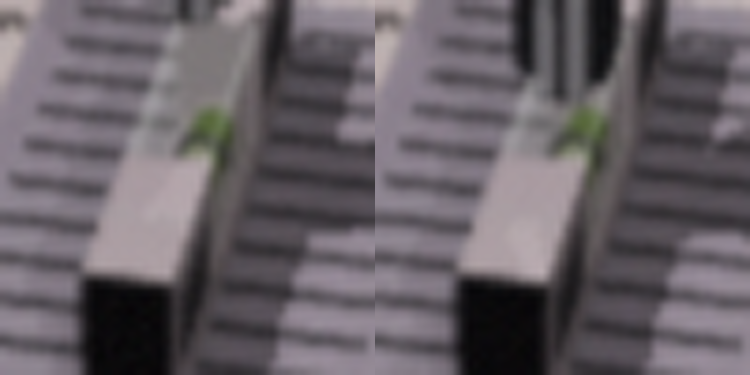

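The side view can't show the bubble itself: the bar hides it, and only the far end of the vial shows green. To verify under load I'll lift, move about 26 mm towards the knob and lean the tool 30° that way. That should clear the top camera's line of sight.

```bash
python3 -m handwheel '[[0,0,-0.6,0,0,0],[0.52,0,-0.6,0,0,0],[0.52,0,0,0,0,0],[0,0,0,0,-0.0208,0],[0,0,0,0,-0.0208,0],[0,0,0,0,-0.0208,0],[0,0,0,0,-0.0208,0],[0,0,0,0,0,0]]'
python3 - <<'E'
from h import *
o=bot.observe();print(o["position"],o["tool_rot"],o["force"],o["qpos"])
t=bot.grab_frame("top");s=bot.grab_frame("side")
cv2.imwrite("pics/t16.png",cv2.resize(t["pixels"][200:310,165:325],None,fx=5,fy=5,interpolation=cv2.INTER_CUBIC))
cv2.imwrite("pics/s16.png",s["pixels"])
E
```

```text
clock: 33.58
position: [0.5506, 0.0982, 0.145]
tool_rot: [-3.14, 0.523, 1.433]
force: [0.4, -0.3, 0.2]
grip_width: 0.0001
[0.55062865 0.0982092  0.14496593] [-3.13962884  0.5233731   1.43257054] [ 0.35619914 -0.25146503  0.23645455] [-0.40771234  0.68632073 -0.16849007  1.68176509  0.53856757  1.20112231
 -1.00234026]
```

View pics/t16.png

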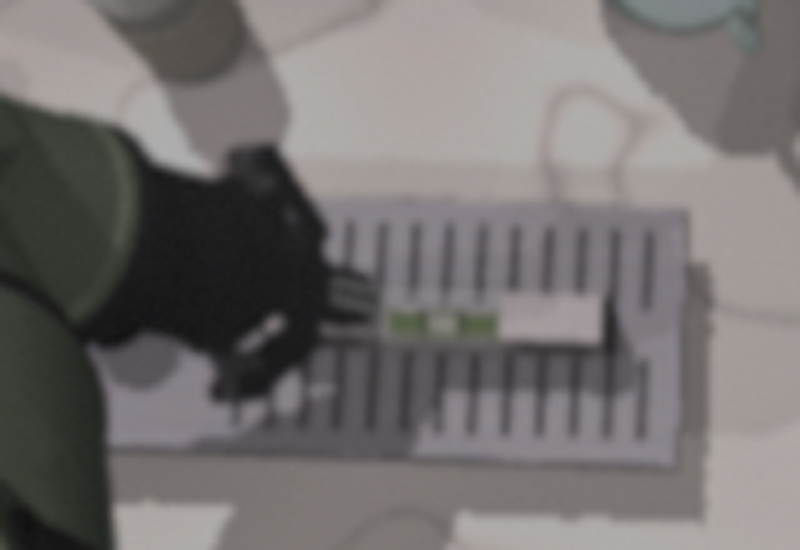

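View pics/s16.png

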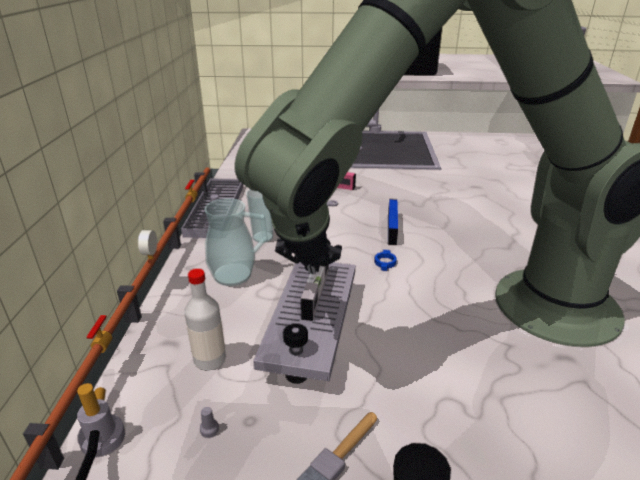

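Top view now shows the whole vial, bubble at (443,322) in the crop, with the fingertips ending at (380,295). There's room to move about 8 mm nearer the middle, and then I'll press.

```bash
python3 -m handwheel '[[0.05,0,0.41,0,0,0],[0.05,0,0.41,0,0,0],[0,0,0,0,0,0],[0,0,0,0,0,0]]'
python3 -m handwheel '[[0.02,0,0.035,0,0,0],[0,0,0,0,0,0]]'
python3 -m handwheel '[[0.02,0,0.035,0,0,0],[0,0,0,0,0,0]]'
```

```text
clock: 34.17
position: [0.5502, 0.0866, 0.1275]
tool_rot: [3.142, 0.522, 1.426]
force: [-0.4, 0.3, 0.3]
grip_width: -0.0004
clock: 34.42
position: [0.5501, 0.0869, 0.1264]
tool_rot: [3.141, 0.523, 1.427]
force: [-0.7, -0.5, 0.4]
grip_width: 0.0002
clock: 34.67
position: [0.5501, 0.0868, 0.1253]
tool_rot: [-3.141, 0.523, 1.427]
force: [-0.1, -0.2, 0.1]
grip_width: 0.0001
```

```bash
python3 -m handwheel '[[0.03,0,0.052,0,0,0],[0,0,0,0,0,0]]'
python3 -m handwheel '[[0.012,0,0.021,0,0,0],[0,0,0,0,0,0]]'
python3 -m handwheel '[[0.01,0,0.0175,0,0,0],[0,0,0,0,0,0]]'
```

```text
clock: 34.92
position: [0.55, 0.0868, 0.1237]
tool_rot: [-3.141, 0.523, 1.427]
force: [0.6, 0.1, 0.9]
grip_width: -0.0001
clock: 35.17
position: [0.5501, 0.0868, 0.1232]
tool_rot: [-3.142, 0.523, 1.427]
force: [-0.0, 0.4, 0.5]
grip_width: -0.0001
clock: 35.42
position: [0.5501, 0.0868, 0.1227]
tool_rot: [-3.142, 0.523, 1.427]
force: [-0.7, 0.6, -0.5]
grip_width: -0.0
```

```bash
python3 -m handwheel '[[0.01,0,0.0175,0,0,0],[0,0,0,0,0,0]]'
python3 -m handwheel '[[0.01,0,0.0175,0,0,0],[0,0,0,0,0,0]]'
```

```text
clock: 35.67
position: [0.5501, 0.0868, 0.1222]
tool_rot: [-3.142, 0.523, 1.427]
force: [-0.1, 0.2, 0.0]
grip_width: -0.0005
clock: 35.92
position: [0.5501, 0.0868, 0.1217]
tool_rot: [-3.142, 0.523, 1.427]
force: [0.8, 0.0, -0.2]
grip_width: 0.0002
```

```bash
python3 -m handwheel '[[0.01,0,0.0175,0,0,0],[0,0,0,0,0,0]]'
python3 -m handwheel '[[0.01,0,0.0175,0,0,0],[0,0,0,0,0,0]]'
```

```text
clock: 36.17
position: [0.5501, 0.0868, 0.1212]
tool_rot: [-3.142, 0.523, 1.427]
force: [-1.0, -0.4, -0.9]
grip_width: -0.0002
clock: 36.42
position: [0.5501, 0.0868, 0.1209]
tool_rot: [3.141, 0.523, 1.426]
force: [-0.8, 1.5, 2.9]
grip_width: -0.0002
```

```bash
python3 - <<'E'
from h import *
s=bot.grab_frame("side")
cv2.imwrite("pics/s17.png",cv2.resize(s["pixels"][240:320,270:370],None,fx=7,fy=7,interpolation=cv2.INTER_CUBIC))
E
```

```text
(no output)
```

View pics/s17.png

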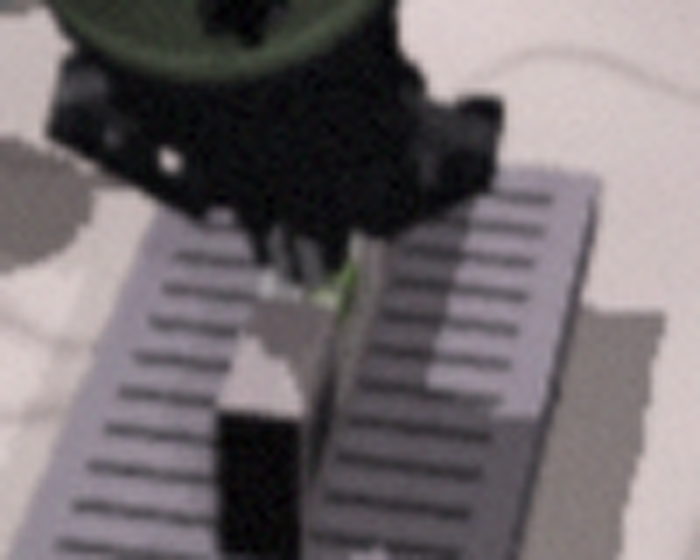

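Contact has begun: fingertips on the level's top at (295,275), 2.9 N. I'll add about 0.45 mm and let it settle.

```bash
python3 -m handwheel '[[0.009,0,0.0155,0,0,0],[0,0,0,0,0,0],[0,0,0,0,0,0],[0,0,0,0,0,0],[0,0,0,0,0,0],[0,0,0,0,0,0],[0,0,0,0,0,0],[0,0,0,0,0,0]]'
python3 -m handwheel '[[0,0,0,0,0,0],[0,0,0,0,0,0],[0,0,0,0,0,0],[0,0,0,0,0,0]]'
python3 - <<'E'
from h import *
F=[]
for i in range(2):
    u,P,p,im=prof(4); F.append(bot.observe()["force"]); print(bub(u,P,hi=19)[:2],bub(u,P,hi=17,lo=-20)[:2])
print(np.mean(F,0))
cv2.imwrite("pics/t18.png",cv2.resize(im.astype(np.uint8)[250:280,230:272],None,fx=18,fy=18,interpolation=cv2.INTER_CUBIC))
E
```

```text
clock: 37.48
position: [0.5502, 0.0868, 0.1207]
tool_rot: [3.141, 0.523, 1.426]
force: [-1.1, 0.9, 9.3]
grip_width: -0.0002
clock: 37.98
position: [0.5502, 0.0868, 0.1207]
tool_rot: [3.141, 0.523, 1.426]
force: [-2.7, 0.2, 9.3]
grip_width: 0.0004
(array([ 1.61746482,  0.06665569,  2.54096507, 14.51899588,  0.5       ]), np.float64(0.6569072050634361)) (array([ 1.73671155, -0.12337517,  2.63214941, 14.63085783,  0.5       ]), np.float64(0.5350937852516172))
(array([ 1.62577929,  0.07661703,  2.56368348, 14.4898254 ,  0.5       ]), np.float64(0.7159971055301974)) (array([ 1.74434704, -0.1130139 ,  2.66182733, 14.61048342,  0.5       ]), np.float64(0.5864289400729162))
[-1.46565849  1.38915196  8.87242039]
```

View pics/t18.png

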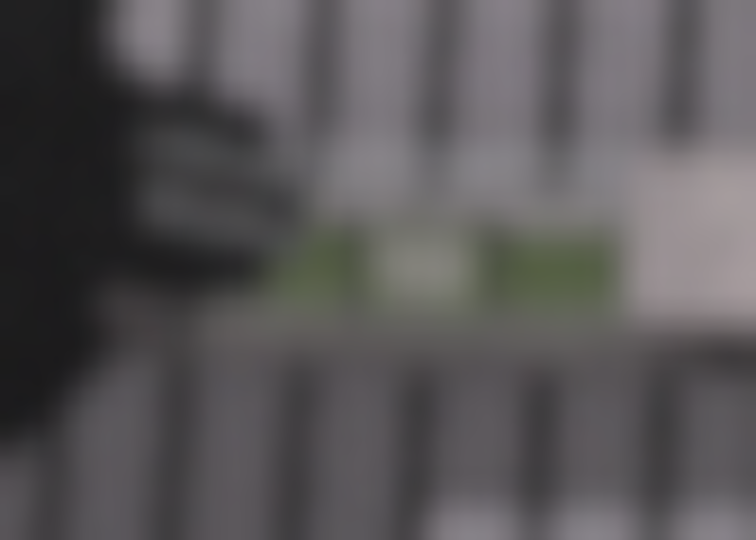

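Under 9 N the bubble stays centred: bubble mid ~421, lines ~353 and ~492. I'll raise the push to about 12 N, settle and check once more.

```bash
python3 -m handwheel '[[0.003,0,0.005,0,0,0],[0,0,0,0,0,0],[0,0,0,0,0,0],[0,0,0,0,0,0],[0,0,0,0,0,0],[0,0,0,0,0,0],[0,0,0,0,0,0],[0,0,0,0,0,0]]'
python3 -m handwheel '[[0,0,0,0,0,0],[0,0,0,0,0,0],[0,0,0,0,0,0],[0,0,0,0,0,0]]'
python3 - <<'E'
from h import *
F=[]
for i in range(6):
    u,P,p,im=prof(1); F.append(bot.observe()["force"])
u,P,p,im=prof(5)
print(np.mean(F,0).round(2),np.std(F,0).round(2),bub(u,P,hi=17,lo=-20)[:2],bub(u,P,hi=19)[:2],bot.observe()["clock"])
s=bot.grab_frame("side"); cv2.imwrite("pics/s19.png",s["pixels"]);cv2.imwrite("pics/t19.png",p["pixels"])
E
```

```text
clock: 39.38
position: [0.5502, 0.0868, 0.1207]
tool_rot: [3.141, 0.523, 1.426]
force: [-2.0, 0.5, 11.4]
grip_width: -0.0003
clock: 39.88
position: [0.5502, 0.0868, 0.1207]
tool_rot: [3.141, 0.523, 1.426]
force: [-2.3, 0.9, 9.9]
grip_width: 0.0002
[-1.73  0.86 10.7 ] [0.74 0.56 0.34] (array([ 1.7733499 , -0.12193459,  2.66357727, 14.69538618,  0.5       ]), np.float64(0.45188565659265967)) (array([ 1.66146165,  0.05653742,  2.56425376, 14.56128588,  0.5       ]), np.float64(0.6284775943107491)) 40.425
```

View pics/t19.png

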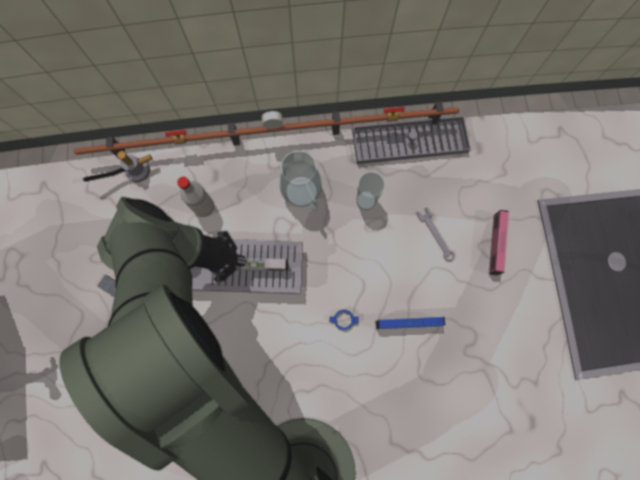

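View pics/s19.png

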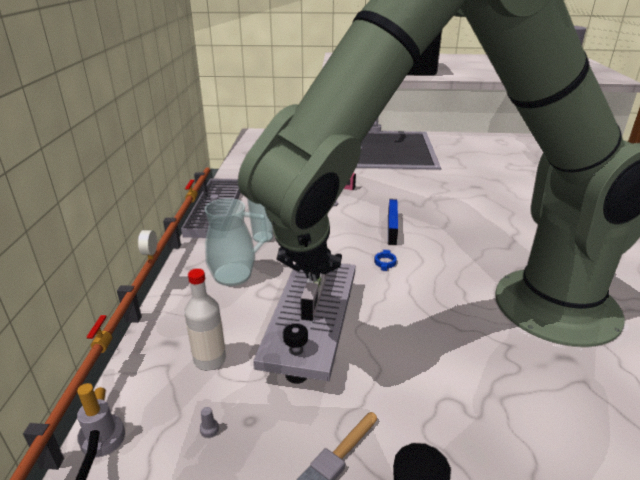

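Bystanders unmoved, and the bubble is centred within about 0.1 mm at 10.7 N. A full jug weighs a little more than its litre of water, so I'll add a touch and hand in.

```bash
python3 -m handwheel '[[0.003,0,0.005,0,0,0],[0,0,0,0,0,0],[0,0,0,0,0,0],[0,0,0,0,0,0],[0,0,0,0,0,0],[0,0,0,0,0,0],[0,0,0,0,0,0],[0,0,0,0,0,0]]'
python3 -m handwheel '[[0,0,0,0,0,0],[0,0,0,0,0,0],[0,0,0,0,0,0],[0,0,0,0,0,0],[0,0,0,0,0,0],[0,0,0,0,0,0]]'
python3 - <<'E'
from h import *
F=[]
for i in range(6):
    u,P,p,im=prof(1); F.append(bot.observe()["force"])
u,P,p,im=prof(4)
f=np.mean(F,0); r=bub(u,P,hi=17,lo=-20)
print(f.round(2),r[:2],bot.observe()["clock"])
if 9.5<f[2]<14.5 and abs(r[0][1])<.6: print(bot.job_done())
E
```

```text
clock: 41.48
position: [0.5502, 0.0868, 0.1206]
tool_rot: [3.141, 0.523, 1.426]
force: [-2.4, 1.0, 11.1]
grip_width: 0.0
clock: 42.22
position: [0.5502, 0.0868, 0.1206]
tool_rot: [3.141, 0.523, 1.426]
force: [-2.8, 2.4, 11.4]
grip_width: -0.0
[-2.04  0.92 11.66] (array([ 1.71636989, -0.06306336,  2.64702407, 14.74547664,  0.5       ]), np.float64(0.5217089953561267)) 42.725
the job is handed in; nothing more can be done
None
```

The job is handed in, at about 43 s on the clock. I stood the aluminium level lengthwise on the shelf and let go of it. I then turned the knob clockwise about 1.13 rad, in three steps, and released it. At the end the closed fingers were pressing on top of the level, 20–30 mm from its middle on the knob side. The tool leans 30° so that the top camera could see the vial.

- **Push:** the last check read about 11.7 N, a little more than the weight of a litre of water.
- **Bubble:** it stood about 0.06 mm (0.003 rad) off centre while pressed, against −0.12 mm after I let go of the knob. Over a different stretch of the vial the fit differed by up to 0.2 mm.
- **Other things on the counter:** they looked unmoved in the last pictures by eye. The arm hid the brush in the top view, but it showed in the side view.

One check failed. I first pressed upright on the middle of the level, but the forearm blocked the top view and the side camera could not see the bubble. I lifted off and pressed again with the tool leaning.

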